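Stand the agate eggs in their stands

ROBOT

A 6-joint arm with a two-finger parallel gripper is mounted at the origin on the work surface. World frame = base frame: x ahead of the robot, y to its left, z up, the work surface at z = 0. Lengths are in m, angles in rad, forces in N, time in s.
With the tool pointing down it reaches from about 0.375 to 0.9 m from the base axis. Payload 3.1 kg.
Tool frame: the origin (TCP) lies midway between the tips of the shut fingers; the grasp point (between the pads) lies robot.grip_depth behind it (robot.grip_depth is the distance from the TCP to the grasp point, in m); z points along the fingers, y is the line along which they close (so a half turn about z gives the same grasp; the last joint's range is limited). The gripper opens to 87 mm and grips with 3 to 60 N. Pads are 19 mm wide; open, the fingers measure 117 mm over their backs; the gripper's body (75 mm by 190 mm) begins 51 mm behind the grasp point.
Start: joints at [1.006, 0.527, 1.433, -0, 1.181, -0.178], TCP at [0.235, 0.579, 0.223] pointing down, gripper open.
Joint ranges: [-3.08, 3.08], [-0.75, 2.2], [0.22, 2.44], [-1.43, 4.57], [0, 2.65], [-2.85, 2.85]. Speed limits (rad/s): [2.79, 2.79, 3.14, 3.14, 3.14, 3.14].

INTERFACE

Orientations are given as a unit quaternion [x, y, z, w].
In Python, from rig import robot gives the robot as it stands.
- The arm moves only by the tool move_tool, called after "Request:" as name(argument=value, ...) on one line, values as JSON. Schema: {"type":"object","properties":{"increments":{"type":"string"},"finger_gap":{"type":"number"},"clamp_n":{"type":"number"},"only":{"type":"string"},"quiet":{"type":"boolean"},"lines":{"type":"string"}},"required":["increments"],"additionalProperties":false}. increments is a string of 1 to 20 rows, parted by semicolons, with the numbers parted by commas; each row has 4 numbers: dx, dy, dz in m, then a turn about the tool's z in rad; each row shifts and turns the commanded pose from where the row before left it, along the tool's axes as they then stand; what a row does not reach is not made up. A row lasts 1/12 s, in which the tool goes at most 0.0417 m and 0.125 rad, less where a joint would pass 70% of its speed; a pose out of reach is approached as far as the arm can. finger_gap is the finger opening in m, set as the call begins (left out keeps the last). The fingers move at their own pace and stop on an object; clamp_n is the grip in N (left out, the last holds). Time passes only in rows, so rows that do not move let the fingers close. The tool returns the time, the measured TCP pose, the force, the opening and the grip force at its end. only (a regular expression) keeps the lines of the reply that match it, lines (a string "A,B") keeps lines A to B, and quiet returns only ok. Input that does not fit is refused with a message, and nothing moves.
- robot.get_obs(): the state, without advancing time (a new reading comes with each control period).
- robot.camera(name): name is "scene" or "top"; returns a dict with "img" (384x512x3 uint8, red, green, blue), "fx", "fy", "cx", "cy" (pixels), "xyz" and "attitude" of the camera in the world. Camera axes: x right, y down, z forward; pixel columns grow to the right and rows downward; lengths in m; the calibration is good to about 2 mm. A picture is of the moment at which its call begins. There is no depth.
- robot.hand_in(): hands the job in; it is judged then, once.
The state is a dict: "time": time; "q": joint angles; "joint_velocities": joint speeds; "joint_torque": joint torques, N m; "position": TCP position; "tool_rot": TCP orientation; "ft_force": force on the tool from outside, world axes, zero at the start; "moment": the same for the moment, N m; "grip_width": finger opening in m; "grip_force": force on a finger pad.
Only numpy, scipy, OpenCV 4.12 (cv2) and the standard library are available. Lean on these libraries where they do the work, as an engineer would, in place of code of your own. Each camera call takes 0.05 s, during which the arm holds its last target. There are 200 camera calls.

TASK

Set out the three agate eggs for display: stand each one upright in the recess of the round wooden stand of its own size - the largest egg in the widest stand, the middle egg in the middle stand, the smallest egg in the smallest. Set each down gently rather than dropping it, and leave the stands, the other stones and the saucer where they are.

Things in the scene. Friction and masses are not known exactly. Their poses are not given: they have to be found in the camera images.
- egg_large: the largest of three polished brown banded agate eggs, a round body 54 mm across and 70 mm tall, standing upright on a flat foot 36 mm across; its slender end is up. Its sides are straight and widest from 23 to 34 mm above the foot: grip it there, from any side. About 280 g. Origin: centre of the foot; z along the egg's axis, up. Stands on the white shelf (z = 0) at the start.
- egg_medium: the middle-sized of three polished brown banded agate eggs, a round body 41 mm across and 54 mm tall, standing upright on a flat foot 27 mm across; its slender end is up. Its sides are straight and widest from 17 to 27 mm above the foot: grip it there, from any side. About 125 g. Origin: centre of the foot; z along the egg's axis, up. Stands on the white shelf (z = 0) at the start.
- egg_small: the smallest of three polished brown banded agate eggs, a round body 29 mm across and 38 mm tall, standing upright on a flat foot 19 mm across; its slender end is up. Its sides are straight and widest from 11 to 20 mm above the foot: grip it there, from any side. About 45 g. Origin: centre of the foot; z along the egg's axis, up. Stands on the white shelf (z = 0) at the start.
- stand_large: the widest of three loose round brown wooden egg stands, 76 mm across and 10 mm high: a flat disc with a raised rim round a shallow flat-floored recess 62 mm across whose floor is 6 mm above the underside (rim 4 mm above the floor). Origin: centre of the underside, on the shelf; z up. An egg seated in it has its foot 6 mm above this origin.
- stand_medium: the middle-sized of three loose round brown wooden egg stands, 64 mm across and 10 mm high: a flat disc with a raised rim round a shallow flat-floored recess 51 mm across whose floor is 6 mm above the underside (rim 4 mm above the floor). Origin: centre of the underside, on the shelf; z up. An egg seated in it has its foot 6 mm above this origin.
- stand_small: the smallest of three loose round brown wooden egg stands, 52 mm across and 10 mm high: a flat disc with a raised rim round a shallow flat-floored recess 41 mm across whose floor is 6 mm above the underside (rim 4 mm above the floor). Origin: centre of the underside, on the shelf; z up. An egg seated in it has its foot 6 mm above this origin.
- point: a bystander: six-sided agate crystal point of the same banded stone, standing, 36 mm across and 75 mm tall, with a pointed top. Loose. Origin: centre of the underside; z up.
- pyramid: a bystander: four-sided agate pyramid of the same banded stone, 42 mm along each side of its square foot and 48 mm tall. Loose. Origin: centre of the underside; z up.
- slice: a bystander: flat round slice of pink banded mineral, 72 mm across and 9 mm thick, lying flat. Loose. Origin: centre of the underside; z up. The ten listed things start in a loose crowd on the shelf, at least 90 mm from centre to centre, each in any of the places.
- saucer: a bystander: round white ceramic saucer 86 mm across and 16 mm high with five little round agate pebbles (12 to 16 mm) fixed in it, up to 21 mm high. Loose. Origin: centre of the underside; z up. Taller equipment stands outside the listed things, beyond x = 0.73 or |y| = 0.45.

How it is judged:
At the end, for the whole second after the job is handed in: Each egg stands upright (within 0.12 rad) and at rest on the floor of the recess of the stand of its own size: foot 4 to 8.5 mm above the stand's underside, at most 14 mm off the stand's centre, with each stand flat on the shelf (horizontal distance between egg_large and stand_large below 0.014 m and z of egg_large in the frame of stand_large between 0.004 and 0.0085 m and angle between each of egg_large, egg_medium, egg_small's own z axis and vertical below 0.12 rad and angle between each of stand_large, stand_medium, stand_small's own z axis and vertical below 0.08 rad and linear speed of each of egg_large, egg_medium, egg_small below 0.02 m/s and angular speed of each of egg_large, egg_medium, egg_small below 0.3 rad/s and horizontal distance between egg_medium and stand_medium below 0.014 m and z of egg_medium in the frame of stand_medium between 0.004 and 0.0085 m and horizontal distance between egg_small and stand_small below 0.014 m and z of egg_small in the frame of stand_small between 0.004 and 0.0085 m); the robot touches nothing.
It fails at once if a stand is shifted by more than 20 mm or tipped over ((distance of stand_large from where it was at the start of the episode above 0.02 m or angle between stand_large's own z axis and vertical above 0.35 rad) or (distance of stand_medium from where it was at the start of the episode above 0.02 m or angle between stand_medium's own z axis and vertical above 0.35 rad) or (distance of stand_small from where it was at the start of the episode above 0.02 m or angle between stand_small's own z axis and vertical above 0.35 rad)).
It fails at once if the crystal point, the pyramid, the pink stone slice or the saucer is shifted by more than 20 mm or tipped over ((distance of point from where it was at the start of the episode above 0.02 m or angle between point's own z axis and vertical above 0.35 rad) or (distance of pyramid from where it was at the start of the episode above 0.02 m or angle between pyramid's own z axis and vertical above 0.35 rad) or (distance of slice from where it was at the start of the episode above 0.02 m or angle between slice's own z axis and vertical above 0.35 rad) or (distance of saucer from where it was at the start of the episode above 0.02 m or angle between saucer's own z axis and vertical above 0.35 rad)).
It fails at once if an egg is dropped (falls freely faster than 0.6 m/s, about 18 mm of fall) ((linear speed of egg_large above 0.6 m/s and contact force between egg_large and the fingers below 0.01 N) or (linear speed of egg_medium above 0.6 m/s and contact force between egg_medium and the fingers below 0.01 N) or (linear speed of egg_small above 0.6 m/s and contact force between egg_small and the fingers below 0.01 N)).
It also fails if it takes over 96 s, if anything falls off the work surface, if the arm or the gripper's body presses on something with over 40 N, if the wrist force passes 120 N, or if a joint passes its speed limit or range.

## Working session

There is one attempt and no reset: what is moved stays moved. The work goes in short steps, Python scripts to look and compute and a tool call to move; the robot and the scene stay as the last step left them, time stands still between calls to the robot, and variables do not carry over. Pictures are saved under pics/ and viewed, at most 17 in all, crops included, and the job is handed in when it is done.

```bash
ls; mkdir -p pics
```

Run:
```python
from rig import robot
import cv2
print(robot.grip_depth, robot.get_obs())
for n in("top","scene"):
    c=robot.camera(n); cv2.imwrite(f"pics/{n}0.png",c["img"][:,:,::-1]); print({k:c[k] for k in c if k!="img"})
```

```text
pics
rig.py
0.0187 {'time': 0.0, 'q': array([ 1.00651867e+00,  5.28472270e-01,  1.43388070e+00, -2.45181922e-05,
        1.18138890e+00, -1.78527942e-01]), 'joint_velocities': array([ 0.00025162, -0.00292525,  0.00267126, -0.00106098, -0.00090322,
        0.00042376]), 'joint_torque': array([-9.64483988e-04, -4.40038455e+01, -1.76589561e+01,  6.30873931e-02,
        5.83639496e-02, -1.75105324e-04]), 'position': array([0.23476212, 0.57845548, 0.22157475]), 'tool_rot': array([ 1.91676541e-01,  9.81457563e-01, -1.00545589e-03, -3.79437049e-04]), 'ft_force': array([ 0.52631796, -0.18793745, -0.50208258]), 'moment': array([ 0.00813844, -0.00777412, -0.05902348]), 'grip_force': 0.0, 'grip_width': 0.08674425662386602}
{'fx': 349.3766499609585, 'fy': 349.3766499609585, 'cx': 258.7046184697979, 'cy': 189.44264094049032, 'xyz': array([ 0.46101696, -0.01533937,  0.80518786]), 'attitude': array([ 0.71259693, -0.69783294,  0.04936554, -0.05289458])}
{'fx': 346.5715752795176, 'fy': 346.5715752795176, 'cx': 254.76668605106525, 'cy': 193.5539187970999, 'xyz': array([1.01815205, 0.18010188, 0.57513743]), 'attitude': array([ 0.53771864,  0.7653928 , -0.29099018, -0.20089115])}
```

View pics/top0.png

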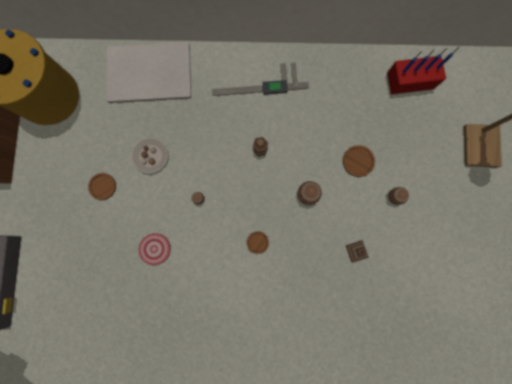

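View pics/scene0.png

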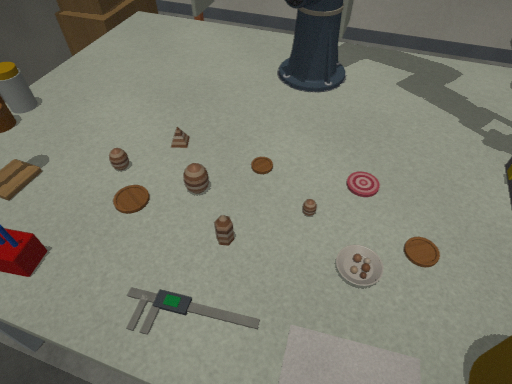

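The top view shows the eggs at about (310,193) large, (398,195) medium and (198,198) small. The stands are at (359,161), (102,186) and (258,242). The point is at (260,147), the pyramid at (357,251), the slice at (154,249) and the saucer at (150,156). The scene view is consistent with this.

Create h.py:
```python
import numpy as np,cv2
from rig import robot
from scipy.spatial.transform import Rotation as R
def blobs(c):
    lab=cv2.cvtColor(c["img"],cv2.COLOR_RGB2LAB).astype(int)
    m=(lab[...,1]>134).astype(np.uint8)
    m=cv2.morphologyEx(m,cv2.MORPH_CLOSE,np.ones((5,5)))
    n,L,st,ce=cv2.connectedComponentsWithStats(m)
    return [(ce[i],st[i]) for i in range(1,n) if 40<st[i][4]<2500]
def pos(c,uv,z):
    d=R.from_quat(c["attitude"]).apply([(uv[0]-c["cx"])/c["fx"],(uv[1]-c["cy"])/c["fy"],1])
    return c["xyz"]+d*(z-c["xyz"][2])/d[2]
S={"top":dict(EL=(310,193,.034),EM=(398,195,.026),ES=(198,198,.018),SL=(359,161,.008),SM=(102,186,.008),SS=(258,242,.008),point=(260,147,.035),pyr=(357,251,.015),slice=(154,249,.006)),
"scene":dict(EL=(196,178,.034),EM=(119,159,.026),ES=(310,207,.018),SL=(131,199,.007),SM=(422,251,.007),SS=(262,165,.007),point=(225,230,.035),pyr=(180,138,.018),slice=(363,183,.005))}
def locate(names=None):
    for n in S:
        c=robot.camera(n);B=blobs(c)
        for k,(u,v,z) in S[n].items():
            if names and k not in names: continue
            b=min(B,key=lambda b:np.hypot(*(b[0]-(u,v))))
            print(n,k,b[0].round(1),b[1][2:],pos(c,b[0],z)[:2].round(4))
```

```bash
python3 -c "
from h import *
locate()
c=robot.camera('top');print(pos(c,(150,156),.012))"
```

```text
top EL [310.6 190.7] [ 18  12 136] [ 0.573  -0.1259]
top EM [402.1 194.2] [10  9 69] [ 0.5705 -0.3325]
top ES [153.9 248.8] [ 33  33 836] [0.4375 0.2201]
top SL [358.5 160.6] [ 31  30 727] [ 0.65   -0.2413]
top SM [101.5 186. ] [ 26  25 526] [0.5777 0.3535]
top SS [257.3 242.2] [ 21  21 345] [ 0.4569 -0.0095]
top point [260.3 145.7] [11  7 43] [ 0.6737 -0.0118]
top pyr [402.1 194.2] [10  9 69] [ 0.572 -0.337]
top slice [153.9 248.8] [ 33  33 836] [0.4371 0.2236]
scene EL [195.2 176.6] [ 24  28 437] [ 0.5677 -0.1245]
scene EM [117.5 157.5] [ 17  20 213] [ 0.5661 -0.3277]
scene ES [309.9 206.2] [ 12  16 107] [0.5517 0.1293]
scene SL [130.7 198.5] [ 36  28 761] [ 0.6519 -0.2418]
scene SM [421.5 251.5] [ 35  30 792] [0.5794 0.3546]
scene SS [261.7 164.8] [ 22  17 286] [ 0.4577 -0.009 ]
scene point [224.1 231.2] [ 18  27 309] [ 0.6805 -0.0075]
scene pyr [179.9 139.7] [ 17  18 189] [ 0.4519 -0.2268]
scene slice [362.7 183.7] [ 33  26 673] [0.4372 0.2237]
[0.65005765 0.24468862 0.012     ]
```

Run:
```python
s=open('h.py').read()
s=s.replace("    m=(lab[...,1]>134).astype(np.uint8)\n","""    bg=cv2.medianBlur(c["img"],101); lb=cv2.cvtColor(bg,cv2.COLOR_RGB2LAB).astype(int)
    d=lab-lb; m=(np.sqrt((d[...,1:]**2).sum(-1)+(.35*d[...,0])**2)>8).astype(np.uint8)
""")
open('h.py','w').write(s)
```

```bash
python3 -c "
from h import *
locate()
T=[]
for n in S:
    c=robot.camera(n);bb=blobs(c);im=c['img'][:,:,::-1].copy()
    lab=cv2.cvtColor(c['img'],cv2.COLOR_RGB2LAB)
    for p,s in bb: cv2.rectangle(im,(s[0]-1,s[1]-1),(s[0]+s[2],s[1]+s[3]),(0,255,0),1)
    im=cv2.resize(im,None,fx=3,fy=3,interpolation=0)
    for k in('EL','EM','ES','pyr'):
        u,v,_=S[n][k]; T.append(im[3*v-90:3*v+90,3*u-90:3*u+90])
cv2.imwrite('pics/c1.png',np.vstack([np.hstack(T[:4]),np.hstack(T[4:])]))
"
```

```text
top EL [308.4 194.1] [ 26  28 560] [ 0.5652 -0.121 ]
top EM [396.7 196.4] [ 23  21 371] [ 0.5651 -0.3203]
top ES [197.8 198.7] [ 14  15 160] [0.5517 0.1276]
top SL [358.1 160.8] [ 34  33 868] [ 0.6494 -0.2405]
top SM [101.9 186.1] [ 29  29 647] [0.5774 0.3527]
top SS [257.2 242.1] [ 23  23 430] [ 0.457  -0.0092]
top point [259.7 147.5] [ 16  23 295] [ 0.6695 -0.0104]
top pyr [356.5 251.1] [ 24  23 380] [ 0.4419 -0.2307]
top slice [154.  248.9] [ 33  33 865] [0.437  0.2233]
scene EL [196.2 179.1] [ 28  33 712] [ 0.5739 -0.1191]
scene EM [119.1 159.5] [ 23  24 398] [ 0.5707 -0.3202]
scene ES [309.  207.5] [ 15  18 221] [0.5557 0.1284]
scene SL [130.8 198.8] [ 37  29 840] [ 0.6524 -0.241 ]
scene SM [421.2 251.6] [ 37  32 873] [0.5799 0.354 ]
scene SS [261.5 165. ] [ 23  19 331] [ 0.4585 -0.0094]
scene point [224.  230.1] [ 22  31 509] [ 0.6781 -0.0086]
scene pyr [179.8 139. ] [ 19  21 281] [ 0.4495 -0.2284]
scene slice [362.5 183.9] [ 34  27 699] [0.4378 0.2234]
```

View pics/c1.png

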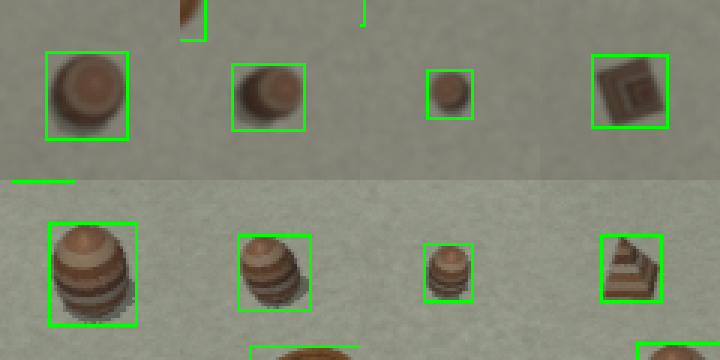

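The last crops show that the green boxes include some shadow: lower-left of the eggs in the top view, lower-right in the scene view. Corrected for that, the large egg is at about (.569,-.1215), the medium at (.567,-.322) and the small at (.553,.128). All three can be gripped with the present yaw.

Add to h.py:
```python
def d(x,y,z):
    o=robot.get_obs();p=np.array([x,y,z])-o["position"]
    print("tool delta",R.from_quat(o["tool_rot"]).inv().apply(p).round(4),"t",o["time"],"at",o["position"].round(4))
```

```bash
python3 -c "
from h import *
d(.567,-.322,.15)"
```

Request:
move_tool(increments="-0.024,-0.0263,0,0;-0.024,-0.0263,0,0;-0.024,-0.0263,0,0;-0.024,-0.0263,0,0;-0.024,-0.0263,0,0;-0.024,-0.0263,0,0;-0.024,-0.0263,0,0;-0.024,-0.0263,0,0;-0.024,-0.0263,0,0;-0.024,-0.0263,0,0;-0.024,-0.0263,0,0;-0.024,-0.0263,0,0;-0.024,-0.0263,0,0;-0.024,-0.0263,0,0;-0.024,-0.0263,0,0;-0.024,-0.0263,0,0;-0.024,-0.0263,0,0;-0.024,-0.0263,0,0;-0.024,-0.0263,0,0;-0.024,-0.0263,0,0", finger_gap=0.087)

```text
time: 2.12
position: [0.4823, -0.0908, 0.2228]
tool_rot: [0.192, 0.981, 0.0, 0.0]
ft_force: [0.4, -0.1, 0.8]
grip_width: 0.087
grip_force: 0.0
```

Request:
move_tool(increments="-0.024,-0.0263,0.01,0;-0.024,-0.0263,0.01,0;-0.024,-0.0263,0.01,0;-0.024,-0.0263,0.01,0;-0.024,-0.0263,0.01,0;-0.024,-0.0263,0.01,0;-0.02,-0.02,0.01,0;0,0,0,0;0,0,0,0;0,0,0,0")

```text
time: 2.95
position: [0.5664, -0.3146, 0.1522]
tool_rot: [0.192, 0.981, 0.001, -0.001]
ft_force: [-0.3, -0.5, -0.4]
grip_width: 0.087
grip_force: 0.0
```

```bash
python3 -c "
from h import *
d(.567,-.322,.0065)
c=robot.camera('scene');cv2.imwrite('pics/a.png',cv2.resize(c['img'][90:240,60:260,::-1],None,fx=4,fy=4))
"
```

```text
tool delta [-0.0036 -0.0068  0.1457] t 2.95 at [ 0.5664 -0.3146  0.1522]
```

View pics/a.png

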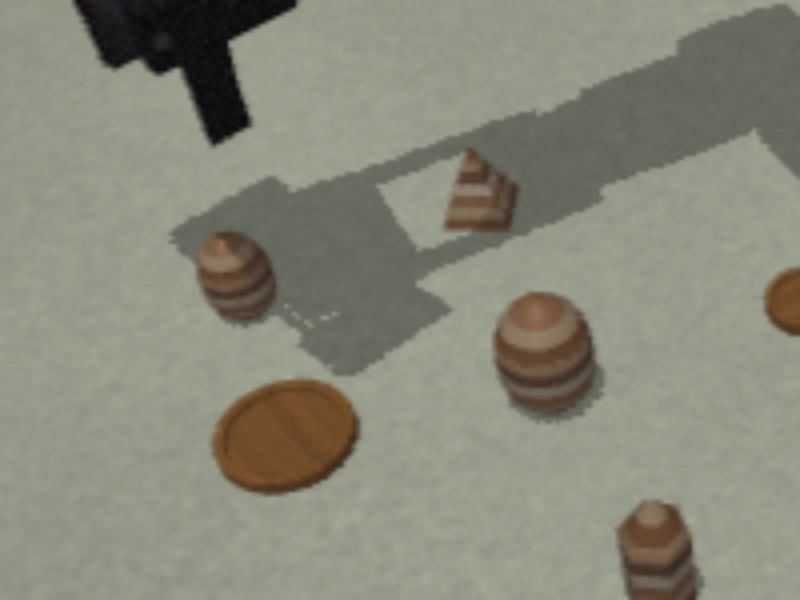

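The crop shows only one finger, because the other is out of frame. The medium egg centre is at about scene pixel (119,159), which matches the estimate. Descending.

Request:
move_tool(increments="-0.0036,-0.0068,0.025,0;0,0,0.025,0;0,0,0.025,0;0,0,0.02,0;0,0,0.02,0;0,0,0.015,0;0,0,0.0155,0;0,0,0,0;0,0,0,0")

```text
time: 3.75
position: [0.5674, -0.3214, 0.0072]
tool_rot: [0.191, 0.982, 0.0, -0.001]
ft_force: [0.6, -0.3, 0.7]
grip_width: 0.0871
grip_force: 0.0
```

Request:
move_tool(increments="0,0,0,0;0,0,0,0;0,0,0,0;0,0,0,0;0,0,0,0;0,0,0,0;0,0,0,0;0,0,0,0", finger_gap=0.03, clamp_n=15)

```text
time: 4.42
position: [0.5677, -0.323, 0.0071]
tool_rot: [0.192, 0.981, -0.0, -0.0]
ft_force: [0.5, 0.0, 0.8]
grip_width: 0.0414
grip_force: 0.0
```

Request:
move_tool(increments="0,0,0,0;0,0,0,0;0,0,0,0;0,0,0,0")

```text
time: 4.75
position: [0.5677, -0.3231, 0.007]
tool_rot: [0.192, 0.981, -0.0, -0.0]
ft_force: [0.9, -0.3, 0.7]
grip_width: 0.0396
grip_force: 15.0
```

Request:
move_tool(increments="0,0,-0.01,0;0,0,-0.02,0;0,0,-0.025,0;0,0,-0.025,0;0,0,-0.025,0;0,0,-0.015,0;0,0,0,0")

```text
time: 5.33
position: [0.5699, -0.3246, 0.1317]
tool_rot: [0.192, 0.981, -0.002, 0.004]
ft_force: [0.1, 0.6, -0.9]
grip_width: 0.0397
grip_force: 15.0
```

```bash
python3 -c "
from h import *
d(.5785,.3535,.127)"
```

```text
tool delta [0.2471 0.6315 0.0012] t 5.3333 at [ 0.5699 -0.3246  0.1317]
```

Request:
move_tool(increments="0.01,0.02,0,0;0.0125,0.032,0,0;0.0125,0.032,0,0;0.0125,0.032,0,0;0.0125,0.032,0,0;0.0125,0.032,0,0;0.0125,0.032,0,0;0.0125,0.032,0,0;0.0125,0.032,0,0;0.0125,0.032,0,0;0.0125,0.032,0,0;0.0125,0.032,0,0;0.0125,0.032,0,0;0.0125,0.032,0,0;0.0125,0.032,0,0;0.0125,0.032,0,0;0.0125,0.032,0,0;0.0125,0.032,0,0;0.0125,0.032,0,0;0.0125,0.032,0,0")

```text
time: 7.0
position: [0.5735, 0.3534, 0.1256]
tool_rot: [0.192, 0.981, -0.001, -0.001]
ft_force: [0.6, 0.7, -1.6]
grip_width: 0.0396
grip_force: 15.0
```

Request:
move_tool(increments="0,0.007,0,0;0,0,0,0;0,0,0,0;0,0,0,0")

```text
time: 7.33
position: [0.5768, 0.3568, 0.1261]
tool_rot: [0.192, 0.981, -0.001, -0.001]
ft_force: [-0.2, 0.7, -2.0]
grip_width: 0.0395
grip_force: 15.0
```

```bash
python3 -c "
from h import *
d(.5785,.3535,.014)
a=robot.camera('scene')['img'][120:320,300:500,::-1];b=robot.camera('top')['img'][110:260,20:170,::-1]
cv2.imwrite('pics/b.png',np.hstack([cv2.resize(a,(400,400)),cv2.resize(b,(400,400))]))"
```

```text
tool delta [-0.003  -0.0021  0.1121] t 7.3333 at [0.5768 0.3568 0.1261]
```

View pics/b.png

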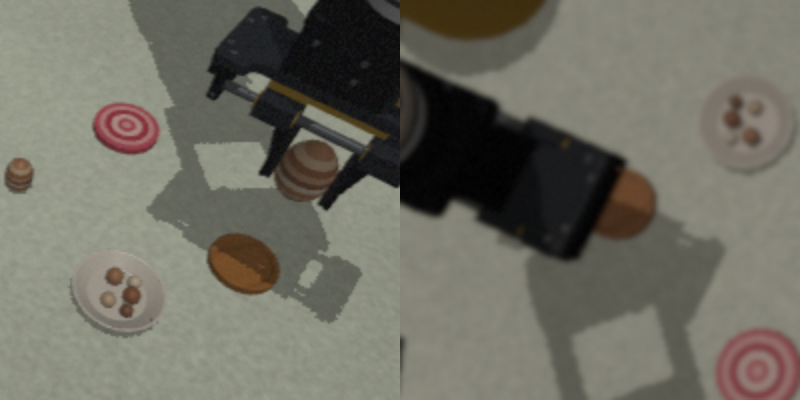

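```bash
python3 -c "
from h import *
a=robot.camera('scene')['img'][150:260,400:500,::-1]
cv2.imwrite('pics/b2.png',cv2.resize(a,None,fx=5,fy=5,interpolation=2))"
```

```text
(no output)
```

View pics/b2.png

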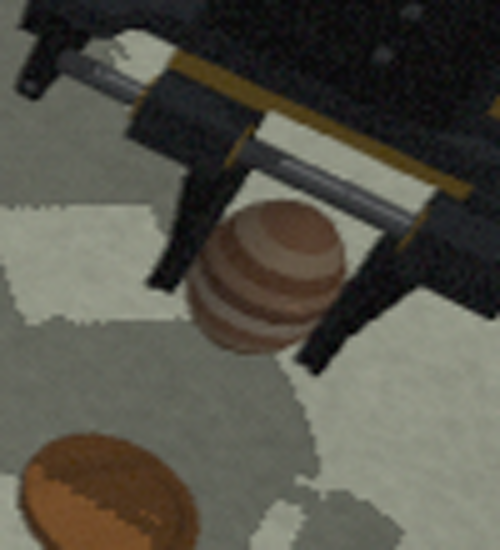

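Add to h.py:
```python
PROF=np.array([(0,.5*27/41),(.06,.80),(.16,.95),(17/54,1),(.5,1),(.65,.93),(.8,.75),(.92,.47),(1,.1)])
def fit(W,H,uv0,foot0,held=True,name="scene",save=None):
    """fit egg: offset along tool x (or world x,y), foot z, tilt about closing axis; IoU of silhouettes"""
    from scipy.optimize import minimize
    c=robot.camera(name);img=c["img"];lab=cv2.cvtColor(img,cv2.COLOR_RGB2LAB).astype(int)
    u,v=uv0; m=((lab[...,1]>131)).astype(np.uint8)
    z=np.zeros_like(m);cv2.circle(z,(int(u),int(v)),32,1,-1);m&=z
    m=cv2.morphologyEx(m,cv2.MORPH_CLOSE,np.ones((5,5)))
    n,L,st,ce=cv2.connectedComponentsWithStats(m)
    i=1+np.argmin(np.hypot(*(ce[1:]-[u,v]).T)); m=(L==i).astype(np.uint8)
    Rt=R.from_quat(robot.get_obs()["tool_rot"]).as_matrix();tx,ty=Rt[:,0],Rt[:,1];Rc=R.from_quat(c["attitude"]).as_matrix()
    th=np.linspace(0,2*np.pi,40);P0=np.concatenate([np.c_[W/2*r*np.cos(th),W/2*r*np.sin(th),0*th+h*H] for h,r in PROF])
    def sil(p):
        P=R.from_rotvec(ty*p[2]).apply(P0-[0,0,H*.4])+[0,0,H*.4]+foot0+tx*p[0]+[0,0,p[1]]+ty*p[3]
        q=(P-c["xyz"])@Rc;uv=np.c_[q[:,0]/q[:,2]*c["fx"]+c["cx"],q[:,1]/q[:,2]*c["fy"]+c["cy"]]
        s=np.zeros((384*4,512*4),np.uint8);cv2.fillConvexPoly(s,cv2.convexHull(((uv+.5)*4).astype(np.int32)),1);return s
    M=np.kron(m,np.ones((4,4),np.uint8))
    f=lambda p:1-(sil(p)&M).sum()/(sil(p)|M).sum()
    best=min((minimize(f,[a,0,t,0],method="Nelder-Mead",options=dict(initial_simplex=np.array([[a,0,t,0]]*5)+np.vstack([np.zeros(4),np.diag([.005,.005,.2,.004])]),maxfev=200)) for a in(-.01,0,.01) for t in(-.2,.2)),key=lambda r:r.fun)
    print(name,"off_tx,dz,tilt,off_ty",best.x.round(4),"IoU",round(1-best.fun,3),"area",m.sum(),"world off",(tx*best.x[0]+ty*best.x[3]).round(4))
    if save:
        o=cv2.resize(img[:,:,::-1],None,fx=4,fy=4);k=cv2.findContours(sil(best.x),0,2)[0];cv2.drawContours(o,k,-1,(0,255,0),1)
        cv2.drawContours(o,cv2.findContours(M,0,2)[0],-1,(255,0,0),1);x,y=int(4*u),int(4*v);cv2.imwrite(save,o[max(0,y-200):y+200,max(0,x-200):x+200])
```

```bash
python3 -c "
from h import *
o=robot.get_obs();fit(.041,.054,(452,204),o['position']-[0,0,.007],save='pics/f1.png')"
```

```text
scene off_tx,dz,tilt,off_ty [-3.800e-03  5.500e-03  2.656e-01  2.000e-04] IoU 0.771 area 880 world off [ 0.0036 -0.0013 -0.    ]
```

View pics/f1.png

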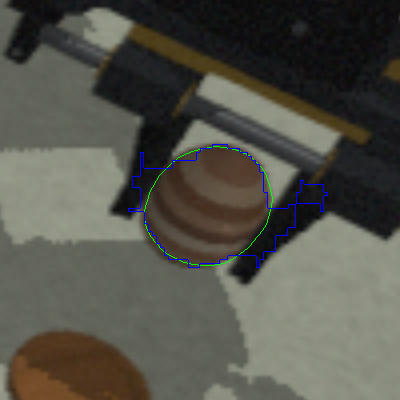

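The fit contour (green) matches the egg, but the mask (blue) leaks onto the fingers. I'll tighten the mask and compare the free fit with one forced upright.

```bash
sed -i 's/m=((lab\[...,1\]>131)).astype/m=((lab[...,1]>132)\&(lab[...,0]>55)).astype/; s/cv2.MORPH_CLOSE,np.ones((5,5)))\n    n,L,st,ce=cv2.connectedComponentsWithStats(m)\n    i=1/&/' h.py
sed -i 's/def fit(W,H,uv0,foot0,held=True/def fit(W,H,uv0,foot0,upright=False/; s/    def sil(p):/    def sil(p):\n        if upright: p=[p[0],p[1],0,p[3]]/' h.py
python3 -c "
from h import *
o=robot.get_obs()
for k in(0,1):fit(.041,.054,(452,204),o['position']-[0,0,.007],upright=k,save='pics/g%d.png'%k)
cv2.imwrite('pics/g.png',np.hstack([cv2.imread('pics/g%d.png'%k) for k in(0,1)]))"
```

```text
scene off_tx,dz,tilt,off_ty [ 0.0728 -0.0657 -0.323   0.    ] IoU 0.708 area 474 world off [-0.0674  0.0275  0.    ]
scene off_tx,dz,tilt,off_ty [ 0.066  -0.0576  0.14    0.0011] IoU 0.718 area 480 world off [-0.0607  0.0259  0.    ]
```

View pics/g.png

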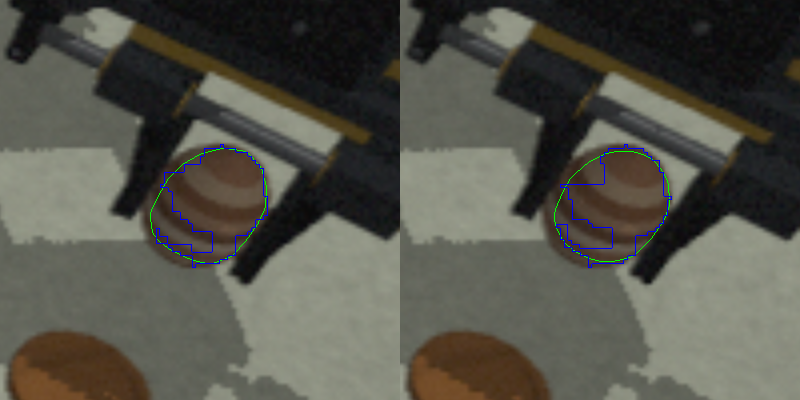

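The tight mask lost the left side of the egg, so those fits are useless. The first fit is plausible: the egg sits about 4 mm ahead of the pads, perhaps slightly tilted. The flat foot will right itself on contact, so I'll lower it while watching the force.

Request:
move_tool(increments="0.0003,-0.0014,0.02,0;0,0,0.02,0;0,0,0.02,0;0,0,0.02,0;0,0,0.01,0;0,0,0.01,0;0,0,0,0;0,0,0,0;0,0,0,0")

```text
time: 8.38
position: [0.5775, 0.3576, 0.0282]
tool_rot: [0.192, 0.981, 0.001, 0.001]
ft_force: [-0.2, -0.4, -0.8]
grip_width: 0.0398
grip_force: 15.0
```

```bash
python3 -c "
from h import *
d(.575,.3545,.014)"
```

```text
tool delta [ 0.0012 -0.0039  0.0142] t 8.3833 at [0.5775 0.3576 0.0282]
```

Request:
move_tool(increments="0.001,-0.0035,0.002,0;0,0,0.002,0;0,0,0.002,0;0,0,0.002,0;0,0,0,0")

```text
time: 8.8
position: [0.5741, 0.3543, 0.0187]
tool_rot: [0.192, 0.981, -0.0, -0.0]
ft_force: [-0.6, -0.5, -2.6]
grip_width: 0.0398
grip_force: 15.0
```

Request:
move_tool(increments="0,0,0.001,0;0,0,0.001,0;0,0,0,0")

```text
time: 9.05
position: [0.5743, 0.3544, 0.0168]
tool_rot: [0.192, 0.981, -0.0, -0.0]
ft_force: [-0.0, 0.6, -1.3]
grip_width: 0.0398
grip_force: 15.0
```

Request:
move_tool(increments="0,0,0.001,0;0,0,0.001,0;0,0,0,0")

```text
time: 9.3
position: [0.5742, 0.3543, 0.0148]
tool_rot: [0.192, 0.981, -0.0, -0.0]
ft_force: [-0.0, -0.5, -1.6]
grip_width: 0.0397
grip_force: 15.0
```

Request:
move_tool(increments="0,0,0.001,0;0,0,0.001,0;0,0,0,0")

```text
time: 9.55
position: [0.5744, 0.3545, 0.0131]
tool_rot: [0.192, 0.981, 0.0, 0.0]
ft_force: [0.2, 0.7, -0.6]
grip_width: 0.0396
grip_force: 15.0
```

```bash
python3 -c "
from h import *
d(.575,.3545,.013)
a=robot.camera('scene')['img'][180:290,370:480,::-1]
cv2.imwrite('pics/b3.png',cv2.resize(a,None,fx=5,fy=5,interpolation=2))"
```

```text
tool delta [-0.0005  0.0002  0.0001] t 9.55 at [0.5744 0.3545 0.0131]
```

View pics/b3.png

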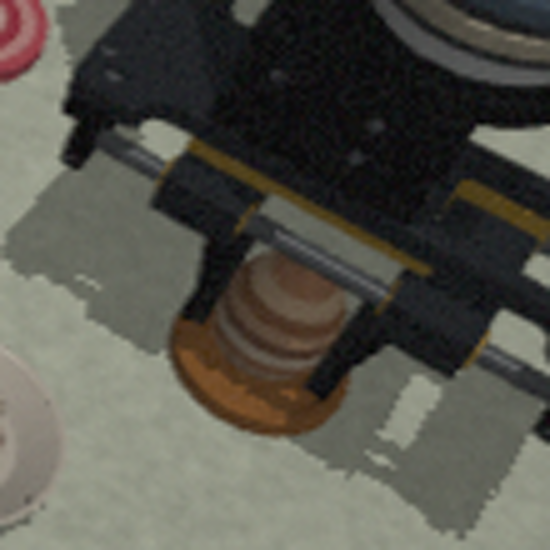

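The medium egg is over the recess of its stand, roughly upright and centred (stand centre at about (262,365) in the crop). I'll press lightly and release.

Request:
move_tool(increments="0,0,0.0007,0;0,0,0,0;0,0,0,0")

```text
time: 9.85
position: [0.5745, 0.3544, 0.013]
tool_rot: [0.192, 0.981, 0.0, 0.0]
ft_force: [-1.9, -0.5, 4.1]
grip_width: 0.0397
grip_force: 15.0
```

Request:
move_tool(increments="0,0,0,0;0,0,0,0;0,0,0,0;0,0,0,0;0,0,0,0;0,0,0,0", finger_gap=0.07)

```text
time: 10.35
position: [0.5743, 0.3544, 0.0121]
tool_rot: [0.192, 0.981, -0.0, -0.0]
ft_force: [0.5, 0.6, -0.4]
grip_width: 0.0678
grip_force: 0.0
```

Request:
move_tool(increments="0,0,-0.01,0;0,0,-0.02,0;0,0,-0.03,0;0,0,-0.03,0;0,0,-0.03,0;0,0,-0.03,0;0,0,0,0;0,0,0,0")

```text
time: 11.02
position: [0.5759, 0.3551, 0.1659]
tool_rot: [0.192, 0.981, 0.002, 0.003]
ft_force: [-1.3, -0.0, -0.6]
grip_width: 0.0699
grip_force: 0.0
```

```bash
python3 -c "
from h import *
d(.5695,-.1213,.17)"
```

```text
tool delta [-0.1733 -0.4438 -0.0053] t 11.0167 at [0.5759 0.3551 0.1659]
```

Request:
move_tool(increments="-0.0124,-0.0317,0,0;-0.0124,-0.0317,0,0;-0.0124,-0.0317,0,0;-0.0124,-0.0317,0,0;-0.0124,-0.0317,0,0;-0.0124,-0.0317,0,0;-0.0124,-0.0317,0,0;-0.0124,-0.0317,0,0;-0.0124,-0.0317,0,0;-0.0124,-0.0317,0,0;-0.0124,-0.0317,0,0;-0.0124,-0.0317,0,0;-0.0124,-0.0317,0,0;-0.0124,-0.0317,0,0;0,0,0,0;0,0,0,0;0,0,0,0;0,0,0,0", finger_gap=0.087)

```text
time: 12.52
position: [0.5674, -0.1207, 0.1616]
tool_rot: [0.191, 0.982, 0.0, -0.001]
ft_force: [-0.7, 0.6, -0.7]
grip_width: 0.0872
grip_force: 0.0
```

```bash
python3 -c "
from h import *
d(.5695,-.1213,.0105)
locate(['EM','SM'])
a=robot.camera('scene')['img'][200:300,370:470,::-1];b=robot.camera('top')['img'][145:225,60:140,::-1]
cv2.imwrite('pics/e.png',np.hstack([cv2.resize(a,(400,400)),cv2.resize(b,(400,400))]))"
```

```text
tool delta [-0.0026  0.0002  0.1511] t 12.5167 at [ 0.5674 -0.1207  0.1616]
top EM [362.2 120.1] [ 36  16 143] [ 0.742  -0.2467]
top SM [101.4 186.1] [ 31  29 669] [0.5775 0.3537]
scene EM [130.8 198.8] [ 38  30 844] [ 0.6647 -0.227 ]
scene SM [422.7 248.7] [  37   38 1073] [0.5723 0.3564]
```

View pics/e.png

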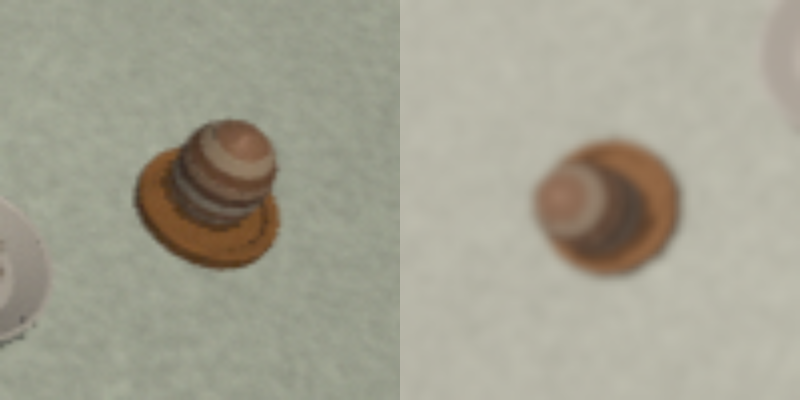

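The medium egg stands in its recess, with its tip at scene (431,234) and top (92,184). I'll check the offset from the tips.

```bash
python3 -c "
from h import *
print(pos(robot.camera('scene'),(430.5,234.3),.059),pos(robot.camera('top'),(92,184.2),.059))
c=robot.camera('scene');print(pos(c,(370+207/4,200+211/4),.008))"
```

```text
[0.57666495 0.35222027 0.059     ] [0.5737471  0.35092462 0.059     ]
[0.58297761 0.35481441 0.008     ]
```

Request:
move_tool(increments="-0.0026,0,0.025,0;0,0,0.025,0;0,0,0.025,0;0,0,0.025,0;0,0,0.02,0;0,0,0.016,0;0,0,0.015,0;0,0,0,0;0,0,0,0")

```text
time: 13.62
position: [0.5702, -0.1228, 0.0108]
tool_rot: [0.192, 0.981, 0.0, -0.001]
ft_force: [0.2, 0.2, -0.1]
grip_width: 0.0868
grip_force: 0.0
```

Request:
move_tool(increments="0,0,0,0;0,0,0,0;0,0,0,0;0,0,0,0;0,0,0,0;0,0,0,0;0,0,0,0;0,0,0,0", finger_gap=0.04, clamp_n=25)

```text
time: 14.28
position: [0.5708, -0.1232, 0.0117]
tool_rot: [0.192, 0.981, -0.0, 0.0]
ft_force: [-0.5, -0.4, 3.1]
grip_width: 0.0522
grip_force: 25.0
```

The medium egg is about 5 mm off centre, which is fine. Now lifting the large egg.

Request:
move_tool(increments="0,0,0,0;0,0,-0.01,0;0,0,-0.015,0;0,0,-0.02,0;0,0,-0.02,0;0,0,-0.02,0;0,0,-0.01,0;0,0,0,0;0,0,0,0")

```text
time: 15.03
position: [0.5704, -0.123, 0.1064]
tool_rot: [0.192, 0.981, -0.0, 0.0]
ft_force: [0.6, -0.4, -2.8]
grip_width: 0.0524
grip_force: 25.0
```

```bash
python3 -c "
from h import *
d(.651,-.241,.08)"
```

```text
tool delta [-0.1191 -0.079   0.0264] t 15.0333 at [ 0.5704 -0.123   0.1064]
```

Request:
move_tool(increments="-0.01,-0.007,0,0;-0.02,-0.013,0,0;-0.02,-0.013,0,0;-0.02,-0.013,0,0;-0.02,-0.013,0,0;-0.02,-0.013,0,0;-0.009,-0.007,0,0;0,0,0.02,0;0,0,0.02,0;0,0,0.02,0;0,0,0.015,0;0,0,0,0;0,0,0,0;0,0,0,0")

```text
time: 16.2
position: [0.6517, -0.2415, 0.0315]
tool_rot: [0.192, 0.981, -0.0, 0.0]
ft_force: [0.8, -0.1, -2.9]
grip_width: 0.0524
grip_force: 25.0
```

```bash
python3 -c "
from h import *
d(.651,-.241,.0177)
a=robot.camera('scene')['img'][130:240,80:190,::-1];b=robot.camera('top')['img'][120:200,320:400,::-1]
cv2.imwrite('pics/k.png',np.hstack([cv2.resize(a,(400,400)),cv2.resize(b,(400,400))]))"
```

```text
tool delta [0.0009 0.0002 0.0138] t 16.2 at [ 0.6517 -0.2415  0.0315]
```

View pics/k.png

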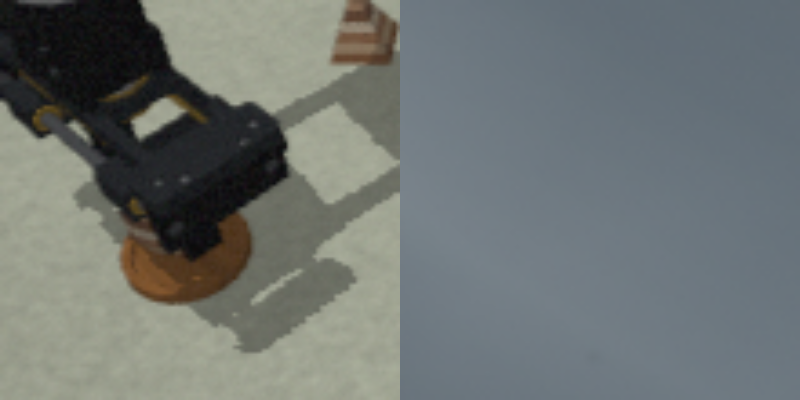

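The gripper hides most of the large egg, but it is above its stand. Lowering.

Request:
move_tool(increments="0.001,0,0.003,0;0,0,0.003,0;0,0,0.002,0;0,0,0.002,0;0,0,0,0")

```text
time: 16.72
position: [0.6498, -0.2405, 0.0209]
tool_rot: [0.192, 0.981, 0.0, -0.0]
ft_force: [-0.2, -0.0, -2.7]
grip_width: 0.0525
grip_force: 25.0
```

Request:
move_tool(increments="0,0,0.001,0;0,0,0.001,0;0,0,0,0")

```text
time: 16.97
position: [0.6501, -0.2407, 0.0191]
tool_rot: [0.192, 0.981, 0.0, -0.0]
ft_force: [0.5, 0.7, -2.5]
grip_width: 0.0526
grip_force: 25.0
```

Request:
move_tool(increments="0,0,0.001,0;0,0,0.001,0;0,0,0,0;0,0,0,0")

```text
time: 17.3
position: [0.6503, -0.2408, 0.0178]
tool_rot: [0.192, 0.981, -0.0, 0.0]
ft_force: [-0.6, 0.5, 0.1]
grip_width: 0.0529
grip_force: 25.0
```

Contact is starting, so I'll press slightly and release.

Request:
move_tool(increments="0,0,0.0007,0;0,0,0,0;0,0,0,0")

```text
time: 17.55
position: [0.6504, -0.2408, 0.0178]
tool_rot: [0.192, 0.981, -0.0, 0.0]
ft_force: [-1.9, 1.3, 5.7]
grip_width: 0.0525
grip_force: 25.0
```

Request:
move_tool(increments="0,0,0,0;0,0,0,0;0,0,0,0;0,0,0,0;0,0,0,0;0,0,0,0;0,0,0,0", finger_gap=0.087)

```text
time: 18.13
position: [0.6502, -0.2407, 0.0164]
tool_rot: [0.192, 0.981, 0.0, -0.0]
ft_force: [0.1, -0.2, 0.2]
grip_width: 0.0851
grip_force: 0.0
```

Request:
move_tool(increments="0,0,-0.01,0;0,0,-0.02,0;0,0,-0.03,0;0,0,-0.03,0;0,0,-0.03,0;0,0,-0.03,0;0,0,0,0;0,0,0,0")

```text
time: 18.8
position: [0.6517, -0.2415, 0.1703]
tool_rot: [0.192, 0.981, -0.001, 0.003]
ft_force: [-0.9, 0.2, -0.5]
grip_width: 0.0867
grip_force: 0.0
```

```bash
python3 -c "
from h import *
d(.5535,.128,.16)"
```

```text
tool delta [0.2301 0.3054 0.0086] t 18.8 at [ 0.6517 -0.2415  0.1703]
```

Request:
move_tool(increments="0.023,0.0305,0,0;0.023,0.0305,0,0;0.023,0.0305,0,0;0.023,0.0305,0,0;0.023,0.0305,0,0;0.023,0.0305,0,0;0.023,0.0305,0,0;0.023,0.0305,0,0;0.023,0.0305,0,0;0.023,0.0305,0,0;0,0,0,0;0,0,0,0;0,0,0,0;0,0,0,0", finger_gap=0.06)

```text
time: 19.97
position: [0.5521, 0.1273, 0.1662]
tool_rot: [0.192, 0.981, -0.0, -0.0]
ft_force: [0.4, 0.6, -0.4]
grip_width: 0.0599
grip_force: 0.0
```

```bash
python3 -c "
from h import *
d(.5535,.128,.0055)
a=robot.camera('scene')['img'][130:240,80:190,::-1];b=robot.camera('top')['img'][120:200,320:400,::-1]
cv2.imwrite('pics/m.png',np.hstack([cv2.resize(a,(400,400)),cv2.resize(b,(400,400))]))"
```

```text
tool delta [-0.0011  0.0013  0.1607] t 19.9667 at [0.5521 0.1273 0.1662]
```

View pics/m.png

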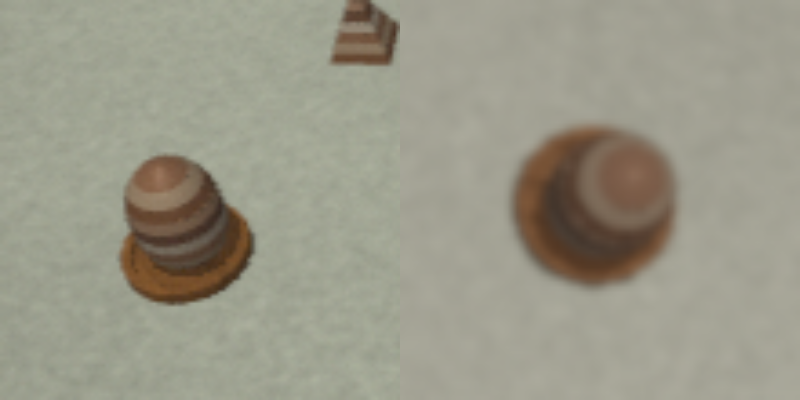

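The large egg stands upright in its stand, with its tip at scene (123.5,178) and top (366.4,155). Next, the small egg.

```bash
python3 -c "
from h import *
print(pos(robot.camera('scene'),(123.5,177.9),.074),pos(robot.camera('top'),(366.4,155.2),.074))"
```

```text
[ 0.65297706 -0.23647277  0.074     ] [ 0.64647868 -0.23974937  0.074     ]
```

Request:
move_tool(increments="-0.0011,0.0013,0.025,0;0,0,0.025,0;0,0,0.025,0;0,0,0.025,0;0,0,0.02,0;0,0,0.02,0;0,0,0.015,0;0,0,0.0055,0;0,0,0,0;0,0,0,0;0,0,0,0")

```text
time: 21.08
position: [0.5543, 0.129, 0.0071]
tool_rot: [0.192, 0.981, 0.0, 0.001]
ft_force: [-0.1, -1.0, 0.6]
grip_width: 0.06
grip_force: 0.0
```

Request:
move_tool(increments="0,0,0,0;0,0,0,0;0,0,0,0;0,0,0,0;0,0,0,0;0,0,0,0;0,0,0,0;0,0,0,0", finger_gap=0.015, clamp_n=8)

```text
time: 21.75
position: [0.5534, 0.1293, 0.0063]
tool_rot: [0.192, 0.981, 0.0, 0.0]
ft_force: [0.0, 0.2, 0.8]
grip_width: 0.0282
grip_force: 8.0
```

Request:
move_tool(increments="0,0,0,0;0,0,-0.01,0;0,0,-0.015,0;0,0,-0.02,0;0,0,-0.02,0;0,0,-0.01,0;0,0,0,0;0,0,0,0", clamp_n=10)

```text
time: 22.42
position: [0.5536, 0.1292, 0.0816]
tool_rot: [0.192, 0.981, 0.0, 0.001]
ft_force: [0.2, -0.2, -1.3]
grip_width: 0.028
grip_force: 10.0
```

```bash
python3 -c "
from h import *
d(.4575,-.0093,.0125)"
```

```text
tool delta [ 0.037  -0.1645  0.069 ] t 22.4167 at [0.5536 0.1292 0.0816]
```

Request:
move_tool(increments="0.0037,-0.0165,0,0;0.0037,-0.0165,0,0;0.0037,-0.0165,0,0;0.0037,-0.0165,0,0;0.0037,-0.0165,0,0;0.0037,-0.0165,0,0;0.0037,-0.0165,0,0;0.0037,-0.0165,0,0;0.0037,-0.0165,0,0;0.0037,-0.016,0,0;0,0,0.02,0;0,0,0.02,0;0,0,0.01,0;0,0,0,0;0,0,0,0;0,0,0,0")

```text
time: 23.75
position: [0.457, -0.0092, 0.031]
tool_rot: [0.192, 0.981, 0.0, -0.0]
ft_force: [-0.9, -0.2, 0.4]
grip_width: 0.0276
grip_force: 10.0
```

```bash
python3 -c "
from h import *
d(.4575,-.0093,.0125)
a=robot.camera('scene')['img'][110:210,200:320,::-1]
cv2.imwrite('pics/n.png',cv2.resize(a,None,fx=5,fy=5,interpolation=2))"
```

```text
tool delta [-0.0005  0.      0.0185] t 23.75 at [ 0.457  -0.0092  0.031 ]
```

View pics/n.png

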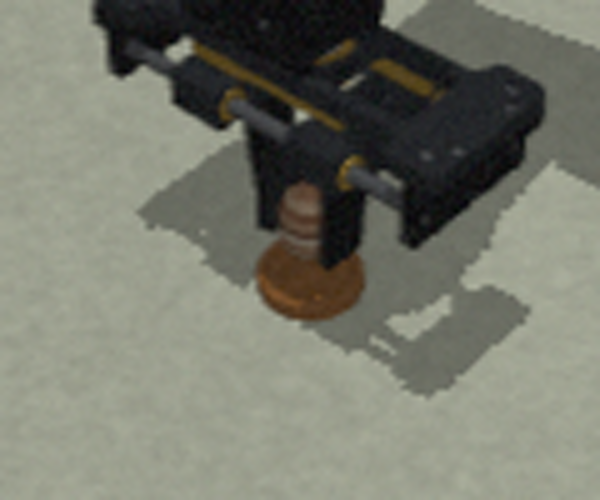

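The small egg is held upright above its stand (crop (305,285)). Lowering slowly.

Request:
move_tool(increments="-0.0005,0,0.004,0;0,0,0.004,0;0,0,0.003,0;0,0,0.002,0;0,0,0,0;0,0,0,0")

```text
time: 24.3
position: [0.4575, -0.0094, 0.018]
tool_rot: [0.192, 0.981, 0.0, -0.0]
ft_force: [0.2, 0.4, 0.0]
grip_width: 0.0281
grip_force: 10.0
```

Request:
move_tool(increments="0,0,0.001,0;0,0,0.001,0;0,0,0,0")

```text
time: 24.55
position: [0.4576, -0.0094, 0.0161]
tool_rot: [0.192, 0.981, -0.0, 0.0]
ft_force: [-1.1, 0.3, -0.8]
grip_width: 0.0277
grip_force: 10.0
```

Request:
move_tool(increments="0,0,0.001,0;0,0,0.001,0;0,0,0,0;0,0,0,0")

```text
time: 24.88
position: [0.4576, -0.0094, 0.0141]
tool_rot: [0.192, 0.981, 0.0, -0.0]
ft_force: [1.1, -0.5, 0.2]
grip_width: 0.0281
grip_force: 10.0
```

Request:
move_tool(increments="0,0,0.001,0;0,0,0.0005,0;0,0,0,0;0,0,0,0")

```text
time: 25.22
position: [0.4576, -0.0094, 0.0126]
tool_rot: [0.192, 0.981, -0.0, -0.0]
ft_force: [-0.4, 0.2, 0.0]
grip_width: 0.0276
grip_force: 10.0
```

Request:
move_tool(increments="0,0,0.0005,0;0,0,0,0;0,0,0,0")

```text
time: 25.47
position: [0.4577, -0.0094, 0.0123]
tool_rot: [0.192, 0.981, -0.0, 0.0]
ft_force: [0.0, 0.1, 1.9]
grip_width: 0.0278
grip_force: 10.0
```

Contact (1.9 N). Release only as far as needed, then rise.

Request:
move_tool(increments="0,0,0,0;0,0,0,0;0,0,0,0;0,0,0,0;0,0,0,0;0,0,0,0", finger_gap=0.06)

```text
time: 25.97
position: [0.4576, -0.0094, 0.0121]
tool_rot: [0.192, 0.981, -0.0, -0.0]
ft_force: [-0.3, -0.2, 0.3]
grip_width: 0.0569
grip_force: 0.0
```

Request:
move_tool(increments="0,0,-0.01,0;0,0,-0.02,0;0,0,-0.03,0;0,0,-0.03,0;0,0,-0.03,0;0,0,-0.03,0;0,0,0,0;0,0,0,0")

```text
time: 26.63
position: [0.4587, -0.0096, 0.1644]
tool_rot: [0.192, 0.981, -0.0, 0.003]
ft_force: [0.3, 0.3, -0.3]
grip_width: 0.0594
grip_force: 0.0
```

Request:
move_tool(increments="0,0.03,0,0;0,0.03,0,0;0,0.03,0,0;0,0.03,0,0;0,0.03,0,0;0,0.03,0,0;0,0.03,0,0;0,0.03,0,0;0,0.03,0,0;0,0.03,0,0;0,0,0,0;0,0,0,0;0,0,0,0;0,0,0,0")

```text
time: 27.8
position: [0.5693, 0.2673, 0.1611]
tool_rot: [0.192, 0.981, -0.001, -0.001]
ft_force: [0.0, 0.0, -0.7]
grip_width: 0.0598
grip_force: 0.0
```

```bash
python3 -c "
from h import *
a=robot.camera('scene')['img'][90:310,60:460,::-1]
cv2.imwrite('pics/z.png',cv2.resize(a,None,fx=2,fy=2,interpolation=2))
T=robot.camera('top')['img'][:,:,::-1]
cv2.imwrite('pics/z2.png',np.hstack([cv2.resize(T[v-30:v+30,u-30:u+30],(260,260)) for u,v in((359,161),(102,186),(258,242))]))
locate(['point','pyr','slice','SL','SM','SS'])"
```

```text
top SL [358.5 160.6] [ 34  33 890] [ 0.6498 -0.2412]
top SM [148.7  99.7] [ 84   9 257] [0.7892 0.2583]
top SS [257.1 242.2] [ 23  23 434] [ 0.4569 -0.0091]
top point [259.7 147.5] [ 16  23 295] [ 0.6695 -0.0104]
top pyr [356.5 251.2] [ 24  23 381] [ 0.4418 -0.2307]
top slice [116.4 339. ] [ 24  41 509] [0.2418 0.2929]
scene SL [129.2 193.8] [  37   42 1163] [ 0.6412 -0.2524]
scene SM [358.9 272.5] [ 48  36 934] [0.6643 0.2498]
scene SS [261.4 163.8] [ 23  23 376] [ 0.4546 -0.0109]
scene point [224.  230.1] [ 22  31 511] [ 0.6781 -0.0086]
scene pyr [179.8 138.9] [ 19  21 282] [ 0.4494 -0.2284]
scene slice [358.9 272.5] [ 48  36 934] [0.663 0.25 ]
```

View pics/z.png

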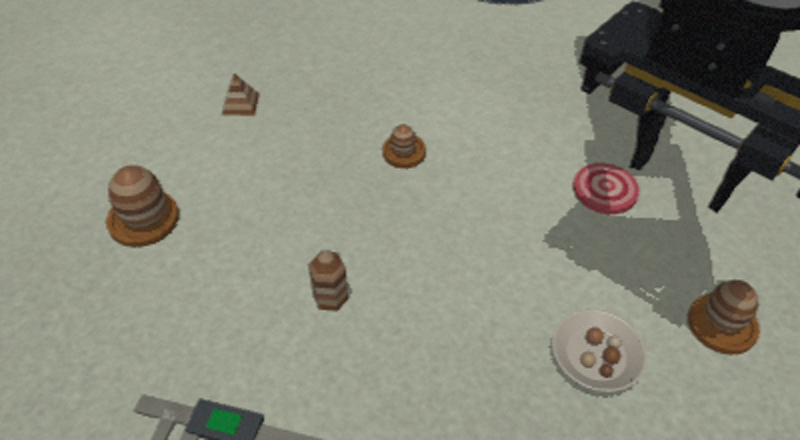

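View pics/z2.png

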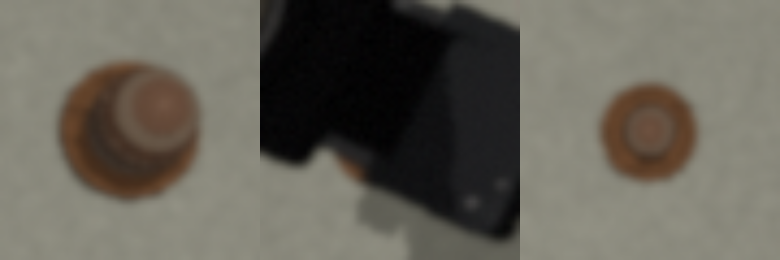

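All three eggs stand upright in their stands (scene crop (137,205), (733,310) and (403,143)). The small egg is centred and the other stones and saucer are where they were. The arm is clear, so I'm handing in.

```bash
python3 -c "
from rig import robot
print(robot.hand_in())"
```

```text
the job is handed in; nothing more can be done
None
```

All three eggs stand upright in the stands of their own size, about 5 mm or less off centre by the camera images, nothing else was seen to move, and the job was handed in at about 28 s of the 96 s allowed; the hand-in printed no verdict.

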